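# Put the bathroom things back on their outline pads

## Task

Put the washing things back where their low-vision owner can find them: stand the steel travel cup inside the round outline with its black lid pressed home on it, and set the green scalp massager inside the round-ended outline and the white soap saucer inside the square-cornered one, each upright, centred and lined up lengthwise with its outline. Leave the blue pill organizer and the ceramic tumbler where they are.

Things in the scene. Friction and masses are not known exactly. Their poses are not given: they have to be found in the camera images.
- cup: Open brushed-steel travel cup with a blue band, standing upright, 105 mm tall, 56 mm across at the foot, 62 mm at the rim; wall 3 mm, so the mouth is 56 mm inside; about 0.2 kg. Origin: centre of its underside, z up. Loose; round, so its yaw does not matter. Grip it round the outside near the rim (about 22 mm below it).
- lid: Black press-in lid of the cup, right way up, 0.05 kg. Tapered plug 50 mm across (42 at its tip), 8 mm deep; disc 66 mm across, its top 14 mm above the origin; steel knob 20 mm across, from 14 to 40 mm above the origin, to lift it by. Origin: centre of the plug's underside, z up. 3 mm clearance all round in the cup; home, the disc rests on the rim and its origin is 97 mm above the cup's.
- massager: Green silicone scalp massager, stiff, lying bristles down: an oblong body with round ends, 92 mm long (x) by 52 mm wide (y), its top 26 mm up, with a light green grip on top, 50 mm long (x), 24 mm wide (y), from 26 to 60 mm above the origin. Origin: centre of the underside. Loose, about 0.09 kg.
- saucer: White ceramic soap saucer with blue ridges inside: a rectangular open tray 88 mm long (x), 56 mm wide (y), 26 mm tall, walls 6 mm. Origin: centre of the underside. Loose, about 0.17 kg. Can be gripped across its outside width.
- pad_round: Fixed navy pad, 122 mm (x) by 90 mm (y), 2.5 mm thick, bearing a yellow circle outline, 76 mm inside diameter: the cup's place. Origin: centre of the underside, which is also the outline's centre in plan. All three pads have the same size and colour and differ only in the outline.
- pad_oblong: Fixed navy pad, 122 by 90 mm, 2.5 mm thick, bearing a yellow oblong outline with fully round ends, 108 mm long (x) by 68 mm wide (y) inside: the massager's place. Origin: centre of the underside; x along the outline's length.
- pad_rect: Fixed navy pad, 122 by 90 mm, 2.5 mm thick, bearing a yellow rectangle outline with square corners, 104 mm long (x) by 72 mm wide (y) inside: the saucer's place. Origin: centre of the underside; x along the outline's length.
- organizer: Blue seven-day pill organizer with light blue flip lids, 150 mm long (x), 34 mm wide, 25 mm tall, loose, to be left alone. Origin: centre of the underside.
- tumbler: White ceramic tumbler, 72 mm across the rim, 90 mm tall, open, loose, to be left alone. Origin: centre of the underside.

How it is judged:
At the end, for the whole second after the job is handed in: Cup, massager and saucer upright on their own pads, within 12 mm of the outline's centre; massager within 0.4 and saucer within 0.3 rad of its length (either way round); lid home in the cup: within 7 mm of its axis, origin 93 to 101 mm above the cup's, level; all at rest (horizontal distance between cup and pad_round below 0.012 m and z of cup in the frame of pad_round below 0.006 m and angle between each of cup, massager, saucer, lid's own z axis and vertical below 0.1 rad and horizontal distance between massager and pad_oblong below 0.012 m and z of massager in the frame of pad_oblong below 0.006 m and angle between the x axis of massager and the x axis of pad_oblong, either way round below 0.4 rad and horizontal distance between saucer and pad_rect below 0.012 m and z of saucer in the frame of pad_rect below 0.006 m and angle between the x axis of saucer and the x axis of pad_rect, either way round below 0.3 rad and horizontal distance between lid and cup below 0.007 m and z of lid in the frame of cup between 0.093 and 0.101 m and linear speed of each of cup, lid, massager, saucer below 0.02 m/s); the robot touches nothing.
It fails at once if the pill organizer is moved more than 20 mm (distance of organizer from where it was at the start of the episode above 0.02 m).
It fails at once if the tumbler is moved more than 20 mm (distance of tumbler from where it was at the start of the episode above 0.02 m).
It also fails if it takes over 115 s, if anything falls off the work surface, if the arm or the gripper's body presses on something with over 40 N, if the wrist force passes 120 N, or if a joint passes its speed limit or range.

## Robot

A 6-joint arm with a two-finger parallel gripper is mounted at the origin on the work surface. World frame = base frame: x ahead of the robot, y to its left, z up, the work surface at z = 0. Lengths are in m, angles in rad, forces in N, time in s.
With the tool pointing down it reaches from about 0.15 to 0.775 m from the base axis. Payload 6.1 kg.
Tool frame: the origin (TCP) lies midway between the tips of the shut fingers; the grasp point (between the pads) lies 19 mm behind it; z points along the fingers, y is the line along which they close (so a half turn about z gives the same grasp; the last joint's range is limited). The gripper opens to 85 mm and grips with 20 to 120 N. Pads are 22 mm wide; open, the fingers measure 114 mm over their backs; the gripper's body (76 mm by 85 mm) begins 54 mm behind the grasp point. The pads swing forward as they close: fully open they stand 13 mm farther back than shut.
Start: joints at [-1.118, 0.126, -0.04, 1.405, 0, 1.571], TCP at [0.23, -0.472, 0.231] pointing down, gripper open.
Joint ranges: [-2.72, 2.72], [-0.95, 1.95], [-1.27, 1.35], [-1.78, 2.02], [-1.46, 1.47], [-3.14, 3.14]. Speed limits (rad/s): [2.39, 2.39, 3.01, 3.14, 3.14, 3.14].

## Interface

Orientations are given as a unit quaternion [x, y, z, w].
In Python, from bench import ctrl, optics gives the robot as it stands.
- The arm moves only by the shell command python3 -m jog, which reads ROWS from standard input. ROWS is a JSON list of rows, 1 to 5 of them, each an object with the fields finger_gap (the finger opening in m), x, y, z (the shift in units of 50 mm), turn (a turn about the tool's z in units of 0.2 rad); a field left out counts as zero (the opening has to be given); each row is the pose to reach, as a shift and turn from the pose commanded when the command began, along the tool's axes at that moment; what a row does not reach only later rows make up. A row lasts 1/8 s, in which the tool goes at most 0.0625 m and 0.188 rad, less where a joint would pass 70% of its speed; a pose out of reach is approached as far as the arm can. The fingers move at their own pace and stop on an object; the grip force is fixed at half the most. Time passes only in rows, so rows that do not move let the fingers close. It prints the time, the measured TCP pose, the force, the opening and the grip force at its end. Input that does not fit is refused with a message, and nothing moves.
- ctrl.get_obs(): the state, without advancing time (a new reading comes with each control period).
- optics.camera(name): name is "scene" or "top" or "wrist"; returns the picture (384x512x3 uint8, red, green, blue); there is no depth.
- optics.get_calibration(name): a dict with "fx", "fy", "cx", "cy" (pixels), "view" (4x4, takes a point from world to camera coordinates); the wrist camera has in their place "tool_from_camera" (4x4, takes a point from camera to tool coordinates, whose origin is the TCP and whose axes are the flange's). Camera axes: x right, y up, looking along -z (the intrinsics and any distortion apply to the point x, -y, -z); pixel columns grow to the right and rows downward; lengths in m; the calibration is good to about 2 mm. A picture is of the moment at which its call begins: read the wrist's pose just before it. get_calibration takes no time and is no camera call.
- ctrl.job_done(): hands the job in; it is judged then, once.
The state is a dict: "time": time; "qpos": joint angles; "qvel": joint speeds; "joint_torque": joint torques, N m; "ee_pos": TCP position; "eef_rot": TCP orientation; "ft_force": force on the tool from outside, world axes, zero at the start; "ft_torque": the same for the moment, N m; "gripper_width": finger opening in m; "grip_force": force on a finger pad.
Only numpy, scipy, OpenCV 4.12 (cv2) and the standard library are available. Lean on these libraries where they do the work, as an engineer would, in place of code of your own. Each camera call takes 0.05 s, during which the arm holds its last target. There are 200 camera calls.

## Working session

There is one attempt and no reset: what is moved stays moved. The work goes in short steps, Python scripts to look and compute and a shell command to move; the robot and the scene stay as the last step left them, time stands still between calls to the robot, and variables do not carry over. Pictures are saved under pics/ and viewed, at most 14 in all, crops included, and the job is handed in when it is done.

```bash
ls; mkdir -p pics; python3 - <<'E'
from bench import ctrl,optics
import cv2,numpy as np
np.set_printoptions(precision=4,suppress=True)
o=ctrl.get_obs();print(o['time'],o['ee_pos'],o['eef_rot'],o['gripper_width'])
for n in('scene','top','wrist'):
    print(n,optics.get_calibration(n)); cv2.imwrite(f'pics/{n}0.png',optics.camera(n)[:,:,::-1])
E
```

```text
pics
0.0 [ 0.2295 -0.4717  0.2305] [ 0.9745  0.2245 -0.0002 -0.0008] 0.08561447156116518
scene {'fx': 380.81336576940026, 'fy': 380.81336576940026, 'cx': 259.7284947251116, 'cy': 187.0170183833003, 'view': array([[-0.0988,  0.9951, -0.0008,  0.041 ],
       [-0.8442, -0.0834,  0.5296,  0.4156],
       [ 0.5269,  0.053 ,  0.8483, -1.4012],
       [ 0.    ,  0.    ,  0.    ,  1.    ]])}
top {'fx': 477.0479299623377, 'fy': 477.0479299623377, 'cx': 249.4948057416062, 'cy': 183.6121856192635, 'view': array([[-0.0231, -0.9995, -0.0193,  0.0312],
       [ 0.9891, -0.0257,  0.1448, -0.5179],
       [-0.1452, -0.0158,  0.9893, -1.1717],
       [ 0.    ,  0.    ,  0.    ,  1.    ]])}
wrist {'fx': 323.6092427534544, 'fy': 323.6092427534544, 'cx': 254.46498039010766, 'cy': 189.2538571686933, 'tool_from_camera': array([[ 0.0005,  0.9538,  0.3004,  0.0762],
       [ 1.    , -0.0005, -0.    , -0.0008],
       [ 0.0002,  0.3004, -0.9538, -0.143 ],
       [ 0.    ,  0.    ,  0.    ,  1.    ]])}
```

View pics/top0.png

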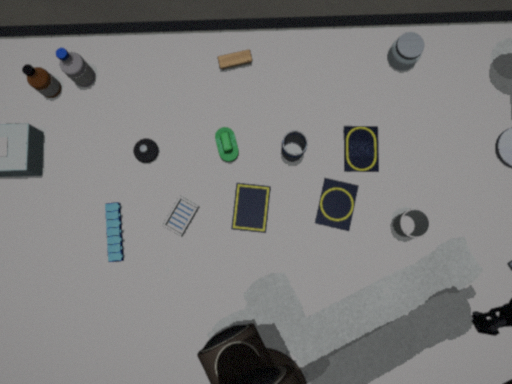

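View pics/scene0.png

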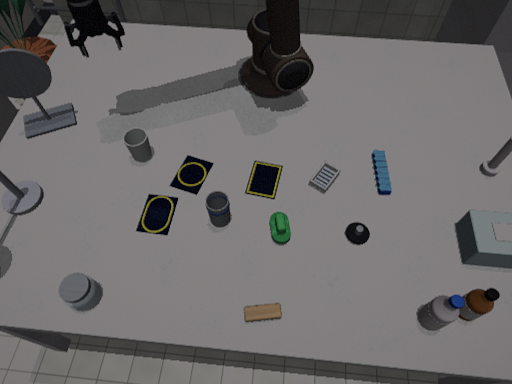

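Top view: lid at (146,150), massager (227,144), cup (294,147), saucer (181,215). The pads are oblong (361,149), round (338,204) and rect (251,207); organizer (114,232) and tumbler (411,224). The scene view shows the same layout, and the cup's blue band identifies it.

```bash
cat > vis.py <<'E'
from bench import ctrl,optics
import cv2,numpy as np
from scipy.spatial.transform import Rotation as R
np.set_printoptions(precision=4,suppress=True)
class Cam:
    def __init__(s,n,name=None):
        k=optics.get_calibration(n)
        if n=='wrist':
            o=ctrl.get_obs();T=np.eye(4);T[:3,:3]=R.from_quat(o['eef_rot']).as_matrix();T[:3,3]=o['ee_pos']
            s.T=T@k['tool_from_camera']
        else: s.T=np.linalg.inv(k['view'])
        s.k=k;s.c=s.T[:3,3]
        s.img=optics.camera(n)[:,:,::-1].copy();s.hsv=cv2.cvtColor(s.img,cv2.COLOR_BGR2HSV)
        if name: cv2.imwrite(f'pics/{name}.png',s.img)
    def ray(s,p):
        p=np.atleast_2d(np.asarray(p,float));k=s.k
        d=np.c_[(p[:,0]-k['cx'])/k['fx'],-(p[:,1]-k['cy'])/k['fy'],-np.ones(len(p))]@s.T[:3,:3].T
        return d/np.linalg.norm(d,axis=1)[:,None]
    def plane(s,p,z):
        d=s.ray(p);return s.c+d*((z-s.c[2])/d[:,2])[:,None]
    def blobs(s,lo,hi,amin=15,roi=None):
        m=cv2.inRange(s.hsv,np.array(lo),np.array(hi))
        if roi is not None:
            q=np.zeros_like(m);x0,y0,x1,y1=roi;q[y0:y1,x0:x1]=255;m&=q
        cs,_=cv2.findContours(m,cv2.RETR_EXTERNAL,cv2.CHAIN_APPROX_NONE)
        return sorted([c[:,0,:] for c in cs if cv2.contourArea(c)>=amin],key=lambda c:-cv2.contourArea(c))
def tri(c1,p1,c2,p2):
    A=np.zeros((3,3));b=np.zeros(3)
    for c,p in((c1,p1),(c2,p2)):
        d=c.ray(p)[0];M=np.eye(3)-np.outer(d,d);A+=M;b+=M@c.c
    x=np.linalg.solve(A,b);g=[np.linalg.norm(np.cross(x-c.c,c.ray(p)[0])) for c,p in((c1,p1),(c2,p2))]
    return x,sum(g)
def rect(P):  # world xy points -> centre, long side, short side, yaw of long axis
    (c,(w,h),a)=cv2.minAreaRect((P[:,:2]*1000).astype(np.float32))
    a=np.radians(a)
    if w<h:w,h,a=h,w,a+np.pi/2
    return np.array(c)/1000,w,h,(a+np.pi/2)%np.pi-np.pi/2
def cen(c): 
    (x,y),_,_=cv2.minAreaRect(c.astype(np.float32));return x,y
def todelta(p,yaw=None):
    o=ctrl.get_obs();r=R.from_quat(o['eef_rot']);return r.inv().apply(np.asarray(p)-o['ee_pos'])
E
python3 - <<'E'
from vis import *
t,s=Cam('top'),Cam('scene')
for n,c in(('top',t),('scene',s)):
    for nm,lo,hi in(('yel',(22,90,60),(35,255,255)),('grn',(45,90,40),(80,255,255)),('blue',(95,90,40),(125,255,255)),('blk',(0,0,0),(179,255,45))):
        for b in c.blobs(lo,hi,20): print(n,nm,np.round(cen(b)),cv2.contourArea(b),b.min(0),b.max(0), rect(c.plane(b,0.0025)))
E
```

```text
top yel [251. 207.] 1359.5 [233 184] [268 230] (array([0.4622, 0.0175]), 115.72570037841797, 83.6054458618164, np.float64(-0.13103298511213346))
top yel [361. 148.] 1146.0 [346 127] [376 170] (array([ 0.6098, -0.2761]), 116.06251525878906, 78.7061996459961, np.float64(-0.05230634802191947))
top yel [336. 204.] 873.5 [320 187] [353 221] (array([ 0.4654, -0.2044]), 87.66844177246094, 85.8144302368164, np.float64(-0.3540037505340363))
top grn [226. 144.] 534.0 [216 128] [237 161] (array([0.631, 0.078]), 92.03595733642578, 49.97703170776367, np.float64(0.22031394598416965))
top blue [114. 232.] 736.0 [106 203] [122 261] (array([0.4079, 0.3728]), 149.1206512451172, 36.78108596801758, np.float64(0.07623044787810418))
top blue [361. 150.] 408.0 [350 135] [372 166] (array([ 0.604 , -0.2758]), 82.81575012207031, 57.591339111328125, np.float64(-0.05351116209907136))
top blue [62. 54.] 95.5 [56 48] [68 59] (array([0.8962, 0.5248]), 37.341426849365234, 27.063383102416992, np.float64(0.766824079532745))
top blue [339. 204.] 92.0 [330 192] [349 216] (array([ 0.4636, -0.2116]), 61.747745513916016, 
[... 6710 characters left out ...]
[444 297] [454 306] (array([0.7864, 0.5126]), 22.850055694580078, 21.415115356445312, np.float64(0.2773530475135393))
scene blk [ 38. 201.] 27.0 [ 32 191] [ 42 209] (array([ 0.6019, -0.6323]), 61.73400115966797, 14.302452087402344, np.float64(-0.1071573464654092))
scene blk [500. 152.] 26.0 [488 139] [511 165] (array([0.2869, 0.7525]), 144.2579345703125, 5.81882905960083, np.float64(-0.698581575284873))
scene blk [147. 202.] 24.0 [143 195] [156 212] (array([ 0.577 , -0.3143]), 63.84745407104492, 20.177385330200195, np.float64(-0.4080258400882393))
scene blk [ 86. 291.] 20.0 [ 78 279] [ 90 300] (array([ 0.8461, -0.4044]), 55.6702880859375, 15.580405235290527, np.float64(-0.12343764968322724))
```

```bash
python3 - <<'E'
import cv2
a=cv2.imread('pics/top0.png')[100:260,90:440];cv2.imwrite('pics/crop1.png',cv2.resize(a,None,fx=2.28,fy=2.28,interpolation=cv2.INTER_CUBIC))
E
```

```text
(no output)
```

View pics/crop1.png

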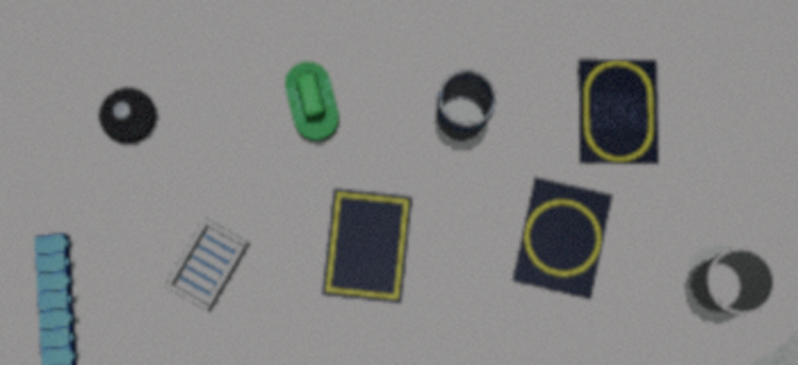

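Crop shows the saucer's corners at crop (207,220), (249,243), (211,310), (168,286), giving a long-axis yaw of about -0.52. The cup (465,103) and pads are confirmed.

```bash
cat >> vis.py <<'E'
def plan(p,psi):
    """commands (dx,dy,dz,turn in tool axes) that bring TCP to p with the closing line at world angle psi"""
    o=ctrl.get_obs();M=R.from_quat(o['eef_rot']).as_matrix();e=o['ee_pos']
    w=lambda a,c:(a-c+np.pi/2)%np.pi-np.pi/2
    W=lambda a:(a+np.pi)%(2*np.pi)-np.pi
    q0=np.arctan2(e[1],e[0]);q1=np.arctan2(p[1],p[0]);c=np.arctan2(M[1,1],M[0,1])
    dpsi=w(psi,q1)-W(c-q0)+q1-q0
    d=np.array(p)-e;n=max(1,int(np.ceil(max(np.linalg.norm(d)/.29,abs(dpsi)/.9))))
    print(f"t={o['time']:.1f} q1 {o['qpos'][0]:.2f} ({q0:.2f}) q6 {o['qpos'][5]:.2f} psi {c:.3f} dpsi {dpsi:.3f}")
    for k in range(n):
        Mk=R.from_euler('z',dpsi*k/n).as_matrix()@M
        print(np.round(np.r_[Mk.T@d/n,-dpsi/n],4))
E
python3 - <<'E'
from vis import *
t,s=Cam('top'),Cam('scene')
g=t.blobs((45,90,40),(80,255,255),100)[0]
print('massager',rect(t.plane(g,.02)), rect(s.plane(s.blobs((45,90,40),(80,255,255),100)[0],.02)))
for a,b in (((251,207),(264,179.3)),((361,148.5),(157,214)),((336.5,204),(191.7,174))): print(tri(t,a,s,b))
y=lambda c:[cen(b) for b in c.blobs((22,90,60),(35,255,255),100)]
a,b=y(t),y(s)
print('pads',*[tri(t,a[i],s,b[j]) for i,j in((0,1),(1,0),(2,2))])
plan((.44,.17,.23),1.055)
E
```

```text
massager (array([0.627 , 0.0767]), 90.72893524169922, 48.77595901489258, np.float64(0.22031401256319683)) (array([0.6281, 0.0767]), 95.08378601074219, 50.95126724243164, np.float64(0.22183034990886075))
(array([ 0.4626,  0.0172, -0.0003]), np.float64(0.0011528247593972014))
(array([ 0.6104, -0.2774, -0.0021]), np.float64(0.0006628750778679767))
(array([ 0.4649, -0.2049, -0.0005]), np.float64(0.0004969968252307104))
pads (array([ 0.462 ,  0.0168, -0.0004]), np.float64(0.0013487652658668687)) (array([ 0.6104, -0.2774, -0.0021]), np.float64(0.0006628750778679767)) (array([ 0.465 , -0.2052, -0.0005]), np.float64(0.00010570638261800585))
t=0.3 q1 -1.12 (-1.12) q6 1.57 psi -1.118 dpsi 2.173
[ 0.1567 -0.1618  0.0004 -0.7243]
[ 0.2245 -0.0173  0.0004 -0.7243]
[ 0.1796  0.1358  0.0003 -0.7243]
```

Units first: shifts go in units of 50 mm and turns go in units of 0.2 rad. So -0.162 m is -3.24, 0.157 m is 3.14, -0.724 rad is -3.62.

```bash
echo '[{"finger_gap": 0.085, "x": 0.8, "y": -0.8, "turn": -0.75}, {"finger_gap": 0.085, "x": 1.6, "y": -1.6, "turn": -1.5}, {"finger_gap": 0.085, "x": 2.4, "y": -2.4, "turn": -2.25}, {"finger_gap": 0.085, "x": 3.14, "y": -3.24, "turn": -3}, {"finger_gap": 0.085, "x": 3.14, "y": -3.24, "turn": -3.62}]' | python3 -m jog
echo '[{"finger_gap": 0.085, "x": 1, "turn": -0.75}, {"finger_gap": 0.085, "x": 2, "y": -0.2, "turn": -1.5}, {"finger_gap": 0.085, "x": 3, "y": -0.2, "turn": -2.25}, {"finger_gap": 0.085, "x": 4, "y": -0.3, "turn": -3}, {"finger_gap": 0.085, "x": 4.49, "y": -0.34, "turn": -3.62}]' | python3 -m jog
echo '[{"finger_gap": 0.085, "x": 0.8, "y": 0.7, "turn": -0.75}, {"finger_gap": 0.085, "x": 1.6, "y": 1.3, "turn": -1.5}, {"finger_gap": 0.085, "x": 2.4, "y": 2, "turn": -2.25}, {"finger_gap": 0.085, "x": 3.4, "y": 2.6, "turn": -3}, {"finger_gap": 0.085, "x": 3.6, "y": 2.72, "turn": -3.62}]' | python3 -m jog
echo '[{"finger_gap": 0.085}]' | python3 -m jog
python3 - <<'E'
from vis import *
plan((.44,.17,.23),1.055)
w=Cam('wrist','w1')
E
```

```text
time: 0.98
ee_pos: [0.3005, -0.2547, 0.2318]
eef_rot: [0.829, 0.559, 0.0, 0.0]
ft_force: [-0.3, -1.1, -0.2]
gripper_width: 0.0852
grip_force: 0.0
time: 1.6
ee_pos: [0.3708, -0.0419, 0.2314]
eef_rot: [0.579, 0.816, 0.0, 0.0]
ft_force: [-0.2, -0.3, -0.5]
gripper_width: 0.0852
grip_force: 0.0
time: 2.22
ee_pos: [0.4411, 0.1735, 0.2307]
eef_rot: [0.252, 0.968, 0.0, -0.0]
ft_force: [-0.2, -1.1, -0.2]
gripper_width: 0.085
grip_force: 0.0
time: 2.35
ee_pos: [0.4407, 0.1714, 0.2309]
eef_rot: [0.255, 0.967, -0.0, -0.0]
ft_force: [0.5, -0.2, -0.2]
gripper_width: 0.0849
grip_force: 0.0
t=2.4 q1 0.37 (0.37) q6 0.89 psi 1.055 dpsi 0.000
[-0.     -0.0015  0.0009 -0.0001]
```

View pics/w1.png

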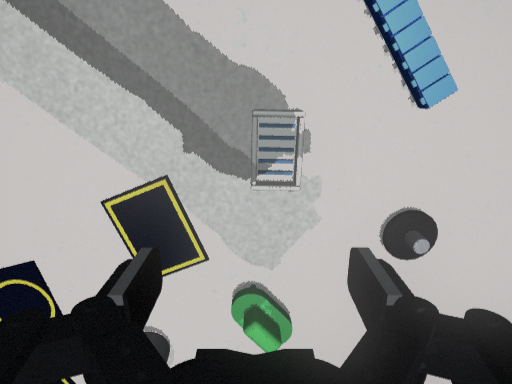

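Wrist view: saucer outline spans (251–304, 109–189) with blue ridges centred near (277,150). The rect pad is at (155,227), the lid at (409,233) with its knob at (421,246), and the massager at (262,315).

```bash
python3 - <<'E'
from vis import *
w=Cam('wrist')
print(R.from_matrix(w.T[:3,:3]).as_rotvec())
bs=w.blobs((95,60,40),(125,255,255),20,(240,100,310,195))
P=np.vstack(bs);print(len(bs),cen(P));print(rect(w.plane(P,.008)))
print('outl',w.plane([(251.5,109),(304,109.5),(301,189),(251,189)],.026), w.plane((277,149),.026))
yb=w.blobs((22,90,60),(35,255,255),500);print('rectpad',[rect(w.plane(b,.0025)) for b in yb])
t=Cam('top')
bt=t.blobs((90,40,40),(125,255,255),2,(160,190,205,240));Q=np.vstack(bt);print(cen(Q),tri(t,cen(Q),w,cen(P)))
import json;json.dump([w.T.tolist(),cen(P)],open('w1.json','w'))
E
```

```text
[-0.276  -0.1595  1.0447]
5 (276.5820007324219, 148.36854553222656)
(array([0.4432, 0.1975]), 57.51071548461914, 39.61863327026367, np.float64(-0.5365050534520677))
outl [[0.39   0.1955 0.026 ]
 [0.4177 0.243  0.026 ]
 [0.4937 0.2004 0.026 ]
 [0.4658 0.1514 0.026 ]] [[0.4403 0.1986 0.026 ]]
rectpad [(array([0.4619, 0.0165]), 116.37748718261719, 83.94166564941406, np.float64(-0.13179145339058795))]
(181.40000915527344, 221.7000274658203) (array([0.4317, 0.1955, 0.0376]), np.float64(0.012888311468158175))
```

```bash
python3 - <<'E'
from vis import *
plan((.442,.1975,.13),1.046)
E
```

```text
t=2.5 q1 0.37 (0.37) q6 0.89 psi 1.051 dpsi -0.005
[0.0126 0.0248 0.1014 0.0053]
```

```bash
echo '[{"finger_gap": 0.085, "x": 0.252, "y": 0.496, "z": 1}, {"finger_gap": 0.085, "x": 0.252, "y": 0.496, "z": 2.02, "turn": 0.025}, {"finger_gap": 0.085, "x": 0.252, "y": 0.496, "z": 2.02, "turn": 0.025}, {"finger_gap": 0.085, "x": 0.252, "y": 0.496, "z": 2.02, "turn": 0.025}]' | python3 -m jog
python3 - <<'E'
from vis import *
import json
w=Cam('wrist','w2')
bs=w.blobs((95,60,40),(125,255,255),20,(160,60,400,340))
P=np.vstack(bs);print(len(bs),cen(P),rect(w.plane(P,.008)))
T,p=json.load(open('w1.json'))
v=Cam.__new__(Cam);v.T=np.array(T);v.c=v.T[:3,3];v.k=w.k
print(tri(v,p,w,cen(P)))
E
```

```text
time: 3.0
ee_pos: [0.4429, 0.1978, 0.1323]
eef_rot: [0.259, 0.966, 0.001, 0.001]
ft_force: [-0.6, 0.1, 0.5]
gripper_width: 0.0852
grip_force: 0.0
5 (254.5, 181.5) (array([0.4435, 0.1974]), 58.477142333984375, 39.88471603393555, np.float64(-0.5434537067892755))
(array([0.4434, 0.1978, 0.0049]), np.float64(0.0001780062918635261))
```

View pics/w2.png

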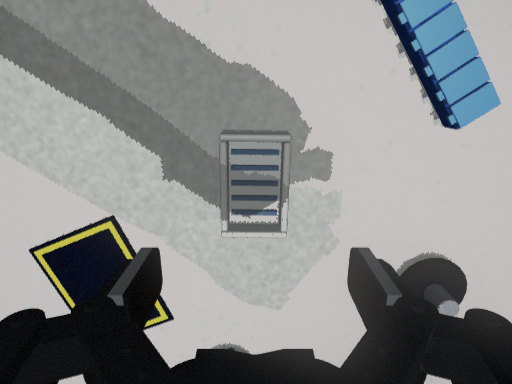

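Closer view: saucer rim corners are near (220,132), (291,132), (287,236) and (221,236), centred between the fingers. The ridges triangulate to z≈0.005, so the saucer stands on the table.

```bash
echo '[{"finger_gap": 0.085, "z": 1, "turn": 0.05}, {"finger_gap": 0.085, "z": 2, "turn": 0.05}, {"finger_gap": 0.085, "z": 2.54, "turn": 0.05}, {"finger_gap": 0.085, "z": 2.54, "turn": 0.05}, {"finger_gap": 0.085, "z": 2.54, "turn": 0.05}]' | python3 -m jog
echo '[{"finger_gap": 0.04}, {"finger_gap": 0.04}, {"finger_gap": 0.04}, {"finger_gap": 0.04}, {"finger_gap": 0.04}]' | python3 -m jog
```

```text
time: 3.68
ee_pos: [0.444, 0.1989, 0.0057]
eef_rot: [0.263, 0.965, 0.001, 0.001]
ft_force: [-0.1, 0.3, 0.0]
gripper_width: 0.0846
grip_force: 0.0
time: 4.3
ee_pos: [0.4433, 0.1988, 0.0051]
eef_rot: [0.263, 0.965, 0.001, 0.001]
ft_force: [-0.5, -0.6, 7.3]
gripper_width: 0.0546
grip_force: 64.5
```

To row units: -0.1 m is -2, -0.06 m is -1.2.

```bash
echo '[{"finger_gap": 0.04, "z": -0.4}, {"finger_gap": 0.04, "z": -1.2}, {"finger_gap": 0.04, "z": -2}, {"finger_gap": 0.04, "z": -2}]' | python3 -m jog
python3 - <<'E'
from vis import *
plan((.462,.0168,.105),1.44)
E
```

```text
time: 4.8
ee_pos: [0.4441, 0.1992, 0.1068]
eef_rot: [0.263, 0.965, 0.002, 0.002]
ft_force: [0.8, 1.1, -2.3]
gripper_width: 0.0544
grip_force: 64.5
t=4.8 q1 0.42 (0.42) q6 0.95 psi 1.039 dpsi 0.401
[-0.1079 -0.1481  0.0014 -0.401 ]
```

```bash
echo '[{"finger_gap": 0.04, "x": -0.6, "y": -0.8, "turn": -0.5}, {"finger_gap": 0.04, "x": -1.2, "y": -1.6, "turn": -1}, {"finger_gap": 0.04, "x": -1.8, "y": -2.4, "turn": -1.5}, {"finger_gap": 0.04, "x": -2.16, "y": -2.96, "turn": -2}, {"finger_gap": 0.04, "x": -2.16, "y": -2.96, "turn": -2.005}]' | python3 -m jog
echo '[{"finger_gap": 0.04, "z": 0.2}, {"finger_gap": 0.04, "z": 0.4}]' | python3 -m jog
python3 - <<'E'
from vis import *
plan((.462,.0168,.0075),1.44)
w=Cam('wrist','w3')
yb=w.blobs((22,90,60),(35,255,255),300)
for b in yb[:3]:print(rect(w.plane(b,.0025)))
E
```

```text
time: 5.42
ee_pos: [0.4594, 0.0141, 0.1022]
eef_rot: [0.067, 0.998, -0.0, -0.001]
ft_force: [0.5, 0.0, -2.5]
gripper_width: 0.0547
grip_force: 64.6
time: 5.68
ee_pos: [0.4597, 0.0167, 0.082]
eef_rot: [0.065, 0.998, 0.0, -0.0]
ft_force: [-0.5, -0.5, -2.7]
gripper_width: 0.0545
grip_force: 64.6
t=5.7 q1 0.04 (0.04) q6 0.17 psi 1.441 dpsi -0.001
[-0.0023  0.0003  0.0745  0.0008]
(array([0.4192, 0.0227]), 83.48551940917969, 29.079267501831055, np.float64(1.4413396667319813))
(array([ 0.4772, -0.1729]), 69.7722396850586, 17.30888557434082, np.float64(-0.3603596507916196))
```

View pics/w3.png

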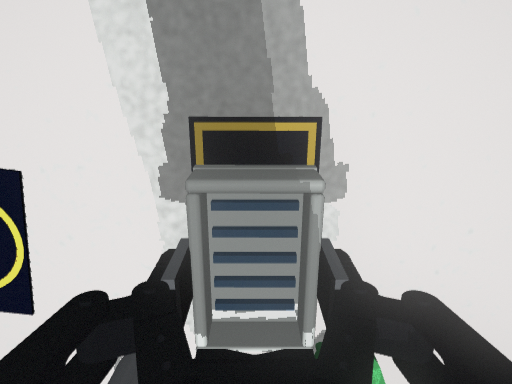

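Saucer held level between the fingers, ridges centred near (255,254), lined up with the pad outline's near edge at (192–320, 122).

```bash
python3 - <<'E'
from vis import *
w=Cam('wrist');o=ctrl.get_obs()
P=np.vstack(w.blobs((95,40,30),(125,255,130),100,(205,195,305,315)))
print(cen(P),rect(w.plane(P,o['ee_pos'][2])),o['ee_pos'])
E
echo '[{"finger_gap": 0.04, "x": -0.04, "z": 0.7}, {"finger_gap": 0.04, "x": -0.04, "z": 1.2}, {"finger_gap": 0.04, "x": -0.04, "z": 1.4}, {"finger_gap": 0.04, "x": -0.04, "z": 1.48}, {"finger_gap": 0.04, "x": -0.04, "z": 1.48}]' | python3 -m jog
```

```text
(254.5, 255.0) (array([0.4617, 0.0168]), 60.76362991333008, 41.16972732543945, np.float64(-0.12895531998770782)) [0.4589 0.0167 0.0814]
time: 6.4
ee_pos: [0.4626, 0.0158, 0.0099]
eef_rot: [0.065, 0.998, 0.0, 0.0]
ft_force: [-0.5, 0.4, -1.6]
gripper_width: 0.055
grip_force: 64.6
```

To row units: 0.002 m is 0.04, 0.001 m is 0.02.

```bash
echo '[{"finger_gap": 0.04, "x": 0.04, "z": 0.02}, {"finger_gap": 0.04, "x": 0.04, "z": 0.04}, {"finger_gap": 0.04, "x": 0.04, "z": 0.04}]' | python3 -m jog
echo '[{"finger_gap": 0.085}, {"finger_gap": 0.085}, {"finger_gap": 0.085}, {"finger_gap": 0.085, "z": -0.6}, {"finger_gap": 0.085, "z": -1.6}]' | python3 -m jog
echo '[{"finger_gap": 0.085, "z": -1.2}, {"finger_gap": 0.085, "z": -2}, {"finger_gap": 0.085, "z": -2}]' | python3 -m jog
python3 - <<'E'
from vis import *
w=Cam('wrist','w4')
yb=w.blobs((22,90,60),(35,255,255),300)
for b in yb[:3]:print(rect(w.plane(b,.0025)))
P=np.vstack(w.blobs((95,40,30),(125,255,150),30,(200,80,320,300)));print(cen(P),rect(w.plane(P,.009)))
gs=w.blobs((45,60,40),(80,255,255),100)
for g in gs[:3]:print('green',cen(g),rect(w.plane(g,.013)))
plan((.60,.077,.2),.22+np.pi/2)
E
```

```text
time: 6.78
ee_pos: [0.4604, 0.0159, 0.0076]
eef_rot: [0.065, 0.998, 0.0, 0.0]
ft_force: [0.5, 0.8, -0.3]
gripper_width: 0.0549
grip_force: 64.7
time: 7.4
ee_pos: [0.4587, 0.0159, 0.0867]
eef_rot: [0.065, 0.998, -0.0, -0.002]
ft_force: [1.2, 1.2, -0.6]
gripper_width: 0.0849
grip_force: 0.0
time: 7.78
ee_pos: [0.4621, 0.016, 0.1908]
eef_rot: [0.065, 0.998, 0.0, 0.003]
ft_force: [0.8, 0.3, 0.2]
gripper_width: 0.0851
grip_force: 0.0
(array([0.462, 0.017]), 115.5908432006836, 83.4636001586914, np.float64(-0.13120702268937023))
(array([ 0.4646, -0.2055]), 87.59046936035156, 86.78089141845703, np.float64(-0.28353704072275754))
(array([ 0.578 , -0.2589]), 85.20277404785156, 39.81159210205078, np.float64(0.846739218838434))
(261.0, 164.5) (array([0.4628, 0.0236]), 57.96644973754883, 55.73850631713867, np.float64(-0.13042751543830367))
green (327.25860595703125, 304.89654541015625) (array([0.641 , 0.0795]), 106.24860382080078, 54.37322235107422, np.float64(0.23457024677352734))
t=7.8 q1 0.03 (0.03) q6 0.17 psi 1.440 dpsi -2.791
[-0.0325  0.0197 -0.0028  0.6977]
[-0.0122  0.0359 -0.0028  0.6977]
[ 0.0137  0.0354 -0.0029  0.6977]
[ 0.0332  0.0183 -0.003   0.6977]
```

View pics/w4.png

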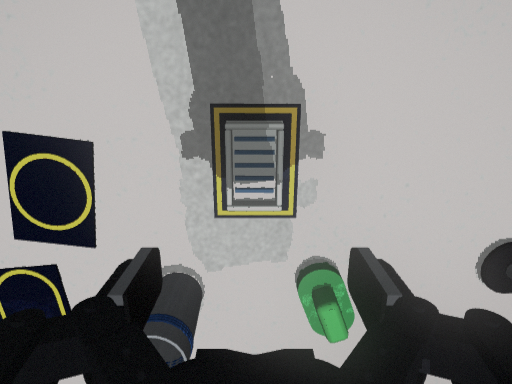

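Saucer sits centred in the rectangle at (256,165), with an even margin on all sides. Massager at (327,305), cup at (178,310).

```bash
python3 - <<'E'
s=open('vis.py').read()
a=s.index("    dpsi=w(psi"); b=s.index("    d=np.array(p)-e")
s=s[:a]+"""    q6=o['qpos'][5];dpsi=min((x for x in (W(psi-c)+k*np.pi for k in(-2,-1,0,1,2)) if abs(q6-x+q1-q0)<2.9),key=abs)
"""+s[b:]
open('vis.py','w').write(s)
E
python3 -c "
from vis import *
plan((.628,.077,.2),.22+np.pi/2)"
```

```text
t=7.8 q1 0.03 (0.03) q6 0.17 psi 1.440 dpsi 0.351
[-0.1576  0.0823 -0.011  -0.3508]
```

To row units: -0.158 m is -3.16, -0.14 m is -2.8, -0.35 rad is -1.75.

```bash
echo '[{"finger_gap": 0.085, "x": -1, "y": 0.52, "turn": -0.5}, {"finger_gap": 0.085, "x": -2, "y": 1, "turn": -1}, {"finger_gap": 0.085, "x": -2.8, "y": 1.4, "z": -0.2, "turn": -1.5}, {"finger_gap": 0.085, "x": -3.16, "y": 1.64, "z": -0.22, "turn": -1.75}, {"finger_gap": 0.085, "x": -3.16, "y": 1.64, "z": -0.22, "turn": -1.75}]' | python3 -m jog
echo '[{"finger_gap": 0.085}]' | python3 -m jog
python3 - <<'E'
from vis import *
import json
w=Cam('wrist','w5')
g=w.blobs((45,60,20),(80,255,255),300)[0]
print(cen(g),rect(w.plane(g,.013)),np.median(w.hsv[int(cen(g)[1]),int(cen(g)[0])-20:int(cen(g)[0])+20],axis=0))
m=np.zeros(w.img.shape[:2],np.uint8);cv2.drawContours(m,[g],0,255,-1)
v=w.hsv[m>0];print(np.percentile(v,[10,25,50,75,90],axis=0))
x,y,ww,h=cv2.boundingRect(g);c=w.img[y-20:y+h+20,x-20:x+ww+20];cv2.imwrite('pics/c5.png',cv2.resize(c,None,fx=4,fy=4));print(x-20,y-20,c.shape)
yb=w.blobs((22,90,60),(35,255,255),300)
for b in yb[:4]:print(rect(w.plane(b,.0025)))
plan((.628,.077,.2),.22+np.pi/2)
E
```

```text
time: 8.45
ee_pos: [0.6277, 0.0771, 0.1953]
eef_rot: [-0.11, 0.994, -0.0, -0.002]
ft_force: [0.3, 0.6, 0.6]
gripper_width: 0.0853
grip_force: 0.0
time: 8.57
ee_pos: [0.6263, 0.0763, 0.1969]
eef_rot: [-0.109, 0.994, -0.0, -0.001]
ft_force: [-0.5, 0.2, -0.4]
gripper_width: 0.0851
grip_force: 0.0
(253.0, 167.5) (array([0.6295, 0.0763]), 95.07380676269531, 53.80849075317383, np.float64(0.24146864958991632)) [ 65.  109.5  83.5]
[[ 64.  93.  69.]
 [ 65. 101.  72.]
 [ 66. 108.  82.]
 [ 67. 113.  90.]
 [ 67. 116. 127.]]
207 103 (130, 93, 3)
(array([0.4924, 0.0127]), 83.59711456298828, 53.094276428222656, np.float64(1.4403300623627322))
t=8.6 q1 0.12 (0.12) q6 -0.10 psi 1.789 dpsi 0.002
[-0.0018  0.0004 -0.0025 -0.0016]
```

View pics/c5.png

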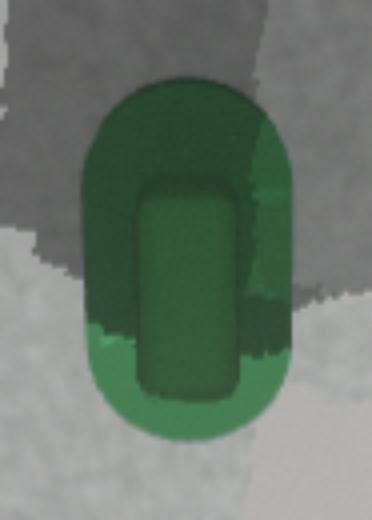

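Crop: massager body centred at full-image (253.7,167.5), its grip top at about (254,176), lined up with the tool.

```bash
python3 - <<'E'
from vis import *
w=Cam('wrist')
print(w.plane((253.8,176),.06),w.plane((253.7,167.5),.02))
for a in ((.04),(.05),(.06),(.07)): print(a,w.plane([(253.8,176)],a))
t=cv2.imread('pics/top0.png');k=Cam('top');k.hsv=cv2.cvtColor(t,cv2.COLOR_BGR2HSV)
bs=k.blobs((45,60,150),(80,255,255),5,(210,120,245,165))
for b in bs: print(cen(b),cv2.contourArea(b),b.min(0),b.max(0))
print('tri with grip from crop1', tri(k,(312/2.28+90-.5,95/2.28+100-.5),w,(253.8,176)), 'body', tri(k,cen(k.blobs((45,90,40),(80,255,255),100,(200,100,250,200))[0]),w,(253.7,167.5)))
plan((.6285,.0765,.032),.235+np.pi/2)
E
```

```text
[[0.6243 0.0759 0.06  ]] [[0.6261 0.0761 0.02  ]]
0.04 [[0.6296 0.077  0.04  ]]
0.05 [[0.6269 0.0764 0.05  ]]
0.06 [[0.6243 0.0759 0.06  ]]
0.07 [[0.6217 0.0753 0.07  ]]
tri with grip from crop1 (array([0.6392, 0.0784, 0.0022]), np.float64(0.0014247773652792898)) body (array([0.6189, 0.0745, 0.052 ]), np.float64(0.0006613606198736836))
t=8.7 q1 0.12 (0.12) q6 -0.10 psi 1.789 dpsi 0.017
[-0.002  -0.0001  0.1663 -0.0166]
```

To row units: 0.066 m is 1.32, 0.06 m is 1.2, -0.01 rad is -0.05.

```bash
echo '[{"finger_gap": 0.085, "z": 0.6, "turn": -0.05}, {"finger_gap": 0.085, "z": 1.2, "turn": -0.05}, {"finger_gap": 0.085, "z": 1.32, "turn": -0.05}, {"finger_gap": 0.085, "z": 1.32, "turn": -0.05}]' | python3 -m jog
python3 - <<'E'
from vis import *
w=Cam('wrist')
g=w.blobs((45,60,20),(80,255,255),300)[0];x,y,ww,h=cv2.boundingRect(g);print(x,y,ww,h,cen(g))
c=w.img[y-20:y+h+20,x-20:x+ww+20];cv2.imwrite('pics/c6.png',cv2.resize(c,None,fx=3,fy=3));print(c.shape)
for z in(.05,.055,.06,.065):print(z,w.plane(cen(g),z-.04))
plan((.6265,.0763,.032),.235+np.pi/2)
E
```

```text
time: 9.22
ee_pos: [0.6272, 0.0764, 0.133]
eef_rot: [-0.114, 0.993, 0.0, 0.0]
ft_force: [-1.6, -0.4, -0.4]
gripper_width: 0.0849
grip_force: 0.0
221 129 66 111 (253.5, 184.0)
(151, 106, 3)
0.05 [[0.6286 0.0766 0.01  ]]
0.055 [[0.6272 0.0763 0.015 ]]
0.06 [[0.6257 0.076  0.02  ]]
0.065 [[0.6243 0.0757 0.025 ]]
t=9.3 q1 0.12 (0.12) q6 -0.11 psi 1.800 dpsi 0.006
[ 0.0014  0.0001  0.1016 -0.006 ]
```

View pics/c6.png

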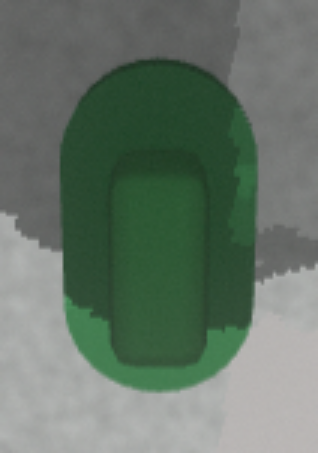

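Closer crop: grip top centre at about (254,198), body at (253.5,184). Both wrist views put the body centre at (0.626,0.076) for a mid-height of 0.02, so the massager stands on the table.

To row units: 0.1 m is 2, 0.09 m is 1.8, -0.006 rad is -0.03.

```bash
echo '[{"finger_gap": 0.07, "x": 0.02, "z": 1}, {"finger_gap": 0.07, "x": 0.02, "z": 1.8, "turn": -0.03}, {"finger_gap": 0.07, "x": 0.02, "z": 2, "turn": -0.03}, {"finger_gap": 0.07, "x": 0.02, "z": 2, "turn": -0.03}]' | python3 -m jog
echo '[{"finger_gap": 0.01}, {"finger_gap": 0.01}, {"finger_gap": 0.01}, {"finger_gap": 0.01}, {"finger_gap": 0.01}]' | python3 -m jog
echo '[{"finger_gap": 0.01, "z": -0.4}, {"finger_gap": 0.01, "z": -1}, {"finger_gap": 0.01, "z": -1.6}, {"finger_gap": 0.01, "z": -2}, {"finger_gap": 0.01, "z": -2}]' | python3 -m jog
python3 - <<'E'
from vis import *
plan((.6104,-.2767,.135),-.045+np.pi/2)
E
```

```text
time: 9.78
ee_pos: [0.6271, 0.0765, 0.0334]
eef_rot: [-0.117, 0.993, 0.0, 0.0]
ft_force: [0.7, 0.7, -0.5]
gripper_width: 0.07
grip_force: 0.0
time: 10.4
ee_pos: [0.6274, 0.0764, 0.0337]
eef_rot: [-0.117, 0.993, 0.0, 0.001]
ft_force: [0.6, -0.2, 6.0]
gripper_width: 0.0228
grip_force: 59.4
time: 11.02
ee_pos: [0.6274, 0.0765, 0.1339]
eef_rot: [-0.117, 0.993, 0.0, 0.001]
ft_force: [0.5, 0.1, -0.7]
gripper_width: 0.0233
grip_force: 59.1
t=11.0 q1 0.12 (0.12) q6 -0.11 psi 1.806 dpsi -0.280
[ 0.0494 -0.1698 -0.0007  0.1401]
[ 0.0252 -0.175  -0.0006  0.1401]
```

To row units: -0.09 m is -1.8, -0.05 m is -1.

```bash
echo '[{"finger_gap": 0.01, "z": -1}, {"finger_gap": 0.01, "z": -1.8}]' | python3 -m jog
echo '[{"finger_gap": 0.01, "x": 0.24, "y": -0.8, "turn": 0.15}, {"finger_gap": 0.01, "x": 0.5, "y": -1.6, "turn": 0.3}, {"finger_gap": 0.01, "x": 0.74, "y": -2.4, "turn": 0.5}, {"finger_gap": 0.01, "x": 0.98, "y": -3.2, "turn": 0.65}, {"finger_gap": 0.01, "x": 1, "y": -3.4, "turn": 0.7}]' | python3 -m jog
echo '[{"finger_gap": 0.01, "x": 0.1, "y": -0.9, "turn": 0.15}, {"finger_gap": 0.01, "x": 0.24, "y": -1.8, "turn": 0.35}, {"finger_gap": 0.01, "x": 0.4, "y": -2.6, "turn": 0.5}, {"finger_gap": 0.01, "x": 0.5, "y": -3.3, "turn": 0.65}, {"finger_gap": 0.01, "x": 0.5, "y": -3.5, "turn": 0.7}]' | python3 -m jog
echo '[{"finger_gap": 0.01}, {"finger_gap": 0.01}]' | python3 -m jog
python3 - <<'E'
from vis import *
w=Cam('wrist','w7')
plan((.6104,-.2767,.135),-.045+np.pi/2)
for b in w.blobs((22,90,60),(35,255,255),300)[:3]:print(rect(w.plane(b,.0025)))
g=w.blobs((45,60,20),(80,255,255),300)[0];print(cen(g),rect(w.plane(g,ctrl.get_obs()['ee_pos'][2]-.013)),ctrl.get_obs()['ee_pos'])
E
```

```text
time: 11.28
ee_pos: [0.6259, 0.0763, 0.2219]
eef_rot: [-0.117, 0.993, 0.0, -0.001]
ft_force: [1.2, -0.0, -0.5]
gripper_width: 0.0231
grip_force: 59.1
time: 11.9
ee_pos: [0.6167, -0.1028, 0.2207]
eef_rot: [-0.046, 0.999, 0.0, -0.001]
ft_force: [0.5, 0.4, -0.5]
gripper_width: 0.0231
grip_force: 59.1
time: 12.52
ee_pos: [0.609, -0.2784, 0.2207]
eef_rot: [0.023, 1.0, 0.0, -0.001]
ft_force: [-0.2, -0.4, -1.8]
gripper_width: 0.0228
grip_force: 59.3
time: 12.78
ee_pos: [0.6095, -0.2758, 0.222]
eef_rot: [0.022, 1.0, 0.0, -0.0]
ft_force: [-0.2, -0.2, -1.5]
gripper_width: 0.0227
grip_force: 59.3
t=12.8 q1 -0.43 (-0.42) q6 -0.38 psi 1.528 dpsi -0.002
[-0.0009 -0.0009  0.0873  0.002 ]
(array([ 0.4801, -0.2049]), 86.57779693603516, 56.41720962524414, np.float64(1.5282387462593214))
(array([ 0.5827, -0.2747]), 79.36702728271484, 65.51945495605469, np.float64(1.5279292869406542))
(array([ 0.4881, -0.0138]), 54.828338623046875, 28.811939239501953, np.float64(-0.12872628813396148))
(254.0, 237.5) (array([ 0.6121, -0.2757]), 101.48694610595703, 53.583106994628906, np.float64(-0.04412551662735886)) [ 0.6095 -0.2758  0.2223]
```

View pics/w7.png

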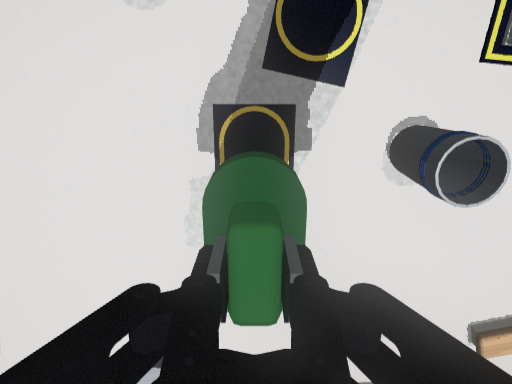

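Massager held level over the oblong pad, its axis lined up with the outline visible at (254,140). Cup stands clear at (450,165).

```bash
echo '[{"finger_gap": 0.01, "x": -0.02, "y": 0.02, "z": 1}, {"finger_gap": 0.01, "x": -0.02, "y": 0.02, "z": 2}, {"finger_gap": 0.01, "x": -0.02, "y": 0.02, "z": 3}, {"finger_gap": 0.01, "x": -0.02, "y": 0.02, "z": 3.5}, {"finger_gap": 0.01, "x": -0.02, "y": 0.02, "z": 3.66}]' | python3 -m jog
echo '[{"finger_gap": 0.01, "z": 0.02}, {"finger_gap": 0.01, "z": 0.04}]' | python3 -m jog
python3 -c "
from vis import *
o=ctrl.get_obs();print(o['ee_pos'],o['ft_force'])"
```

```text
time: 13.45
ee_pos: [0.6094, -0.2746, 0.0375]
eef_rot: [0.022, 1.0, 0.001, -0.001]
ft_force: [-0.3, 0.2, -1.4]
gripper_width: 0.0226
grip_force: 59.3
time: 13.7
ee_pos: [0.6114, -0.2764, 0.0391]
eef_rot: [0.022, 1.0, -0.001, 0.001]
ft_force: [0.1, 0.5, -0.5]
gripper_width: 0.0231
grip_force: 59.3
[ 0.6114 -0.2764  0.0391] [ 0.1021  0.4761 -0.5092]
```

To row units: 0.001 m is 0.02.

```bash
echo '[{"finger_gap": 0.01, "z": 0.02}, {"finger_gap": 0.01, "z": 0.02}, {"finger_gap": 0.01, "z": 0.02}]' | python3 -m jog
echo '[{"finger_gap": 0.06}, {"finger_gap": 0.06}, {"finger_gap": 0.06}, {"finger_gap": 0.06, "z": -0.6}, {"finger_gap": 0.06, "z": -1.6}]' | python3 -m jog
echo '[{"finger_gap": 0.085, "z": -1.2}, {"finger_gap": 0.085, "z": -2}, {"finger_gap": 0.085, "z": -2.4}, {"finger_gap": 0.085, "z": -2.4}]' | python3 -m jog
python3 - <<'E'
from vis import *
w=Cam('wrist','w8')
for b in w.blobs((22,90,60),(35,255,255),300)[:3]:print(rect(w.plane(b,.0025)))
g=w.blobs((45,60,20),(80,255,255),300)[0];print(cen(g),rect(w.plane(g,.02)))
plan((.50,-.095,.27),-.15)
plan((.50,-.095,.27),-.15+np.pi/2)
E
```

```text
time: 14.08
ee_pos: [0.6104, -0.2763, 0.0366]
eef_rot: [0.022, 1.0, -0.0, 0.0]
ft_force: [0.9, -0.3, -1.5]
gripper_width: 0.0229
grip_force: 59.3
time: 14.7
ee_pos: [0.609, -0.2756, 0.115]
eef_rot: [0.022, 1.0, 0.001, -0.002]
ft_force: [0.1, -0.6, -0.8]
gripper_width: 0.0594
grip_force: 0.0
time: 15.2
ee_pos: [0.6111, -0.2766, 0.2383]
eef_rot: [0.022, 1.0, -0.001, 0.002]
ft_force: [1.1, -0.5, -0.1]
gripper_width: 0.0851
grip_force: 0.0
(array([ 0.6093, -0.2759]), 118.84147644042969, 79.40870666503906, np.float64(-0.04122852999357107))
(array([ 0.4793, -0.2051]), 86.22241973876953, 56.78705978393555, np.float64(1.5262191380466597))
(array([ 0.4884, -0.0087]), 55.306922912597656, 38.7889518737793, np.float64(-0.13006319500118124))
(254.5, 156.5) (array([ 0.6107, -0.2761]), 93.62568664550781, 53.24890899658203, np.float64(-0.03616892339658406))
t=15.2 q1 -0.43 (-0.43) q6 -0.38 psi 1.526 dpsi 1.466
[ 0.0593  0.0881 -0.0169 -0.7328]
[-0.0149  0.1052 -0.0168 -0.7328]
t=15.2 q1 -0.43 (-0.43) q6 -0.38 psi 1.526 dpsi -0.105
[ 0.1186  0.1762 -0.0338  0.1052]
```

To row units: 0.178 m is 3.56, 0.17 m is 3.4, 0.06 rad is 0.3.

```bash
echo '[{"finger_gap": 0.085, "y": 0.9, "z": -0.2}, {"finger_gap": 0.085, "y": 1.8, "z": -0.4, "turn": 0.15}, {"finger_gap": 0.085, "y": 2.6, "z": -0.6, "turn": 0.3}, {"finger_gap": 0.085, "y": 3.4, "z": -0.68, "turn": 0.5}, {"finger_gap": 0.085, "y": 3.56, "z": -0.68, "turn": 0.5}]' | python3 -m jog
echo '[{"finger_gap": 0.085}]' | python3 -m jog
python3 - <<'E'
from vis import *
w=Cam('wrist','w9');o=ctrl.get_obs();print(o['ee_pos'])
np.savez('w9.npz',T=w.T)
t=cv2.imread('pics/top0.png');cv2.imwrite('pics/c9.png',np.vstack([cv2.resize(t[115:180,265:330],(400,400),interpolation=cv2.INTER_CUBIC)]))
c=w.img[60:360,130:430];cv2.imwrite('pics/c9.png',np.hstack([cv2.resize(t[115:180,265:330],(300,300),interpolation=cv2.INTER_CUBIC),c]))
E
```

```text
time: 15.88
ee_pos: [0.618, -0.0962, 0.269]
eef_rot: [0.071, 0.997, 0.0, -0.001]
ft_force: [-0.1, -0.2, -0.3]
gripper_width: 0.085
grip_force: 0.0
time: 16.0
ee_pos: [0.618, -0.0982, 0.2689]
eef_rot: [0.072, 0.997, -0.0, -0.001]
ft_force: [-0.6, -0.6, -0.1]
gripper_width: 0.0851
grip_force: 0.0
[ 0.618  -0.0989  0.2691]
```

View pics/c9.png

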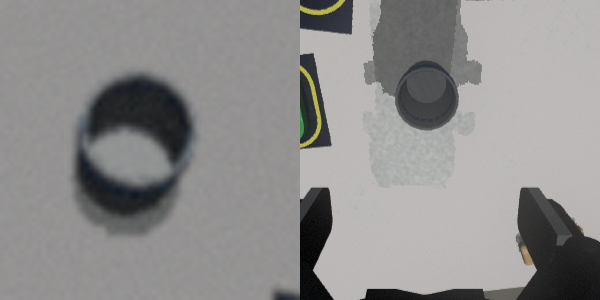

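Left (top view): the open cup with its rim at crop (140,130). Right (wrist): rim circle centred at about full-image (257,158), radius 31.5.

```bash
cat >> vis.py <<'E'
def rim(w,c,r,tol=6):
    """robust circle on edge points near a guess"""
    e=cv2.Canny(cv2.GaussianBlur(w.img,(3,3),0),40,100);y,x=np.nonzero(e);P=np.c_[x,y].astype(float)
    c=np.array(c,float)
    for k in range(12):
        d=np.linalg.norm(P-c,axis=1);S=P[abs(d-r)<tol]
        A=np.c_[2*S,np.ones(len(S))];s=np.linalg.lstsq(A,(S**2).sum(1),rcond=None)[0]
        c=s[:2];r=np.sqrt(s[2]+c@c);tol=max(1.5,tol*.8)
    return c,r,len(S)
E
python3 - <<'E'
from vis import *
w=Cam('wrist');a=rim(w,(257,158),31.5);print(a);print(w.plane(a[0],.105))
np.savez('w9.npz',T=w.T,p=a[0])
plan((*w.plane(a[0],.105)[0,:2],.2),1.43)
E
```

```text
(array([256.9868, 157.9852]), np.float64(31.68609597407011), 217)
[[ 0.6054 -0.0943  0.105 ]]
t=16.1 q1 -0.16 (-0.16) q6 -0.01 psi 1.425 dpsi 0.005
[ 0.0131  0.0031  0.0693 -0.0046]
```

```bash
echo '[{"finger_gap": 0.085, "x": 0.26, "y": 0.06, "z": 0.8}, {"finger_gap": 0.085, "x": 0.26, "y": 0.06, "z": 1.3}, {"finger_gap": 0.085, "x": 0.26, "y": 0.06, "z": 1.3}, {"finger_gap": 0.085, "x": 0.26, "y": 0.06, "z": 1.3}]' | python3 -m jog
python3 - <<'E'
from vis import *
w=Cam('wrist','w10');g=np.load('w9.npz')
# guess by projecting (.6054,-.0943,.105)
q=np.linalg.inv(w.T)@np.array([.6054,-.0943,.105,1]);k=w.k
p=(k['cx']+k['fx']*q[0]/-q[2],k['cy']-k['fy']*q[1]/-q[2]);r=k['fx']*.031/-q[2];print(p,r)
a=rim(w,p,r,8);print(a,w.plane(a[0],.105))
v=Cam.__new__(Cam);v.T=g['T'];v.c=v.T[:3,3];v.k=k
x,e=tri(v,g['p'],w,a[0]);print(x,e)
plan((*w.plane(a[0],.105)[0,:2],.062),1.43)
E
```

```text
time: 16.6
ee_pos: [0.6061, -0.0944, 0.2062]
eef_rot: [0.073, 0.997, -0.0, 0.0]
ft_force: [-0.2, -0.8, 0.6]
gripper_width: 0.0852
grip_force: 0.0
(np.float64(254.08318154219464), np.float64(189.32722117933696)) 39.189838982604655
(array([254.0991, 189.8402]), np.float64(37.848422301508315), 236) [[ 0.6058 -0.0943  0.105 ]]
[ 0.6047 -0.0942  0.1086] 8.935864571697907e-05
t=16.6 q1 -0.15 (-0.15) q6 -0.01 psi 1.425 dpsi 0.005
[ 0.0009 -0.0001  0.1446 -0.0049]
```

To row units: 0.144 m is 2.88, 0.14 m is 2.8.

```bash
echo '[{"finger_gap": 0.085, "x": 0.02, "z": 1}, {"finger_gap": 0.085, "x": 0.02, "z": 2}, {"finger_gap": 0.085, "x": 0.02, "z": 2.8}, {"finger_gap": 0.085, "x": 0.02, "z": 2.88}, {"finger_gap": 0.085, "x": 0.02, "z": 2.88}]' | python3 -m jog
echo '[{"finger_gap": 0.045}, {"finger_gap": 0.045}, {"finger_gap": 0.045}, {"finger_gap": 0.045}, {"finger_gap": 0.045}]' | python3 -m jog
echo '[{"finger_gap": 0.045, "z": -0.4}, {"finger_gap": 0.045, "z": -1}, {"finger_gap": 0.045, "z": -1.2}, {"finger_gap": 0.045, "z": -1.2}]' | python3 -m jog
python3 - <<'E'
from vis import *
plan((.465,-.205,.125),1.3)
E
```

```text
time: 17.27
ee_pos: [0.606, -0.0937, 0.0631]
eef_rot: [0.072, 0.997, -0.0, 0.001]
ft_force: [-0.3, -0.3, 0.6]
gripper_width: 0.0848
grip_force: 0.0
time: 17.9
ee_pos: [0.6065, -0.0939, 0.0642]
eef_rot: [0.072, 0.997, -0.0, 0.002]
ft_force: [0.0, -0.7, 4.7]
gripper_width: 0.0606
grip_force: 64.2
time: 18.4
ee_pos: [0.6054, -0.0935, 0.1221]
eef_rot: [0.072, 0.997, -0.0, 0.001]
ft_force: [-0.5, -0.1, -3.2]
gripper_width: 0.0603
grip_force: 65.7
t=18.4 q1 -0.15 (-0.15) q6 -0.01 psi 1.426 dpsi -0.126
[ 0.1228 -0.1306 -0.0031  0.126 ]
```

Units first: shifts go in units of 50 mm and turns go in units of 0.2 rad. So -0.13 m is -2.6, -0.128 m is -2.56, 0.126 rad is 0.63.

```bash
echo '[{"finger_gap": 0.045, "x": 0.6, "y": -0.6, "turn": 0.15}, {"finger_gap": 0.045, "x": 1.2, "y": -1.2, "turn": 0.3}, {"finger_gap": 0.045, "x": 1.8, "y": -2, "turn": 0.45}, {"finger_gap": 0.045, "x": 2.4, "y": -2.56, "turn": 0.63}, {"finger_gap": 0.045, "x": 2.46, "y": -2.6, "turn": 0.63}]' | python3 -m jog
echo '[{"finger_gap": 0.045}, {"finger_gap": 0.045}]' | python3 -m jog
python3 - <<'E'
from vis import *
w=Cam('wrist','w11');o=ctrl.get_obs()
plan((.465,-.205,.067),1.3)
z=o['ee_pos'][2]-.0642+.105
q=np.linalg.inv(w.T)@np.r_[o['ee_pos'][:2],z,1];k=w.k
p=(k['cx']+k['fx']*q[0]/-q[2],k['cy']-k['fy']*q[1]/-q[2]);r=k['fx']*.031/-q[2];print(p,r)
a=rim(w,p,r,10);print(a,w.plane(a[0],z),o['ee_pos'])
E
```

```text
time: 19.02
ee_pos: [0.4617, -0.2051, 0.1201]
eef_rot: [0.137, 0.991, 0.0, -0.001]
ft_force: [0.3, -0.6, -1.3]
gripper_width: 0.0605
grip_force: 66.1
time: 19.27
ee_pos: [0.465, -0.2038, 0.1209]
eef_rot: [0.134, 0.991, 0.0, -0.0]
ft_force: [0.4, -0.0, -3.1]
gripper_width: 0.0607
grip_force: 66.2
t=19.3 q1 -0.41 (-0.41) q6 -0.14 psi 1.301 dpsi -0.001
[-0.0003 -0.0013  0.0539  0.0014]
(np.float64(254.12631657617248), np.float64(305.8394060124244)) 83.07873365370172
(array([254.3409, 296.0979]), np.float64(81.57435194282137), 350) [[ 0.461  -0.2025  0.1617]] [ 0.4651 -0.2037  0.1209]
```

View pics/w11.png

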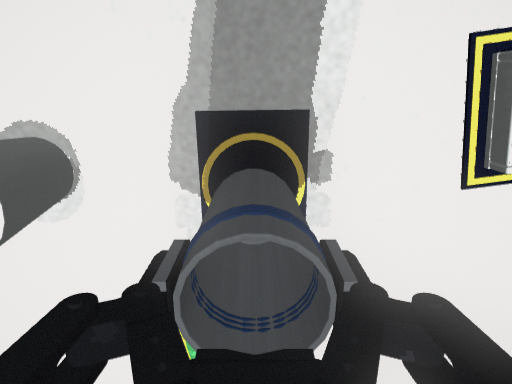

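Cup held upright over the round pad: rim centred near (254,300), outline at (253,175). Tumbler at the left, about (35,190), is clear of the fingers.

To row units: 0.053 m is 1.06, 0.05 m is 1.

```bash
echo '[{"finger_gap": 0.045, "y": -0.02, "z": 0.6}, {"finger_gap": 0.045, "y": -0.02, "z": 0.9}, {"finger_gap": 0.045, "y": -0.02, "z": 1}, {"finger_gap": 0.045, "y": -0.02, "z": 1.06}, {"finger_gap": 0.045, "y": -0.02, "z": 1.06}]' | python3 -m jog
echo '[{"finger_gap": 0.045, "z": 0.02}, {"finger_gap": 0.045, "z": 0.02}]' | python3 -m jog
```

```text
time: 19.95
ee_pos: [0.4645, -0.2054, 0.0687]
eef_rot: [0.135, 0.991, -0.0, 0.0]
ft_force: [0.2, 0.1, -2.7]
gripper_width: 0.0605
grip_force: 66.2
time: 20.2
ee_pos: [0.4643, -0.2054, 0.0676]
eef_rot: [0.135, 0.991, -0.0, 0.0]
ft_force: [-0.0, 1.0, -2.6]
gripper_width: 0.0604
grip_force: 66.2
```

```bash
echo '[{"finger_gap": 0.045, "z": 0.02}, {"finger_gap": 0.045, "z": 0.02}, {"finger_gap": 0.045, "z": 0.02}]' | python3 -m jog
echo '[{"finger_gap": 0.085}, {"finger_gap": 0.085}, {"finger_gap": 0.085}, {"finger_gap": 0.085, "z": -0.8}, {"finger_gap": 0.085, "z": -2}]' | python3 -m jog
echo '[{"finger_gap": 0.085, "z": -1.2}, {"finger_gap": 0.085, "z": -2}, {"finger_gap": 0.085, "z": -2}, {"finger_gap": 0.085, "z": -2}]' | python3 -m jog
python3 - <<'E'
from vis import *
w=Cam('wrist','w12');o=ctrl.get_obs()
for b in w.blobs((22,90,60),(35,255,255),300)[:3]:print(cen(b),rect(w.plane(b,.0025)))
z=.1075
q=np.linalg.inv(w.T)@np.r_[.4645,-.205,z,1];k=w.k
p=(k['cx']+k['fx']*q[0]/-q[2],k['cy']-k['fy']*q[1]/-q[2]);r=k['fx']*.031/-q[2];print(p,r)
a=rim(w,p,r,6);print(a,w.plane(a[0],z),o['ee_pos'])
plan((.60,.285,.27),.5)
E
```

```text
time: 20.58
ee_pos: [0.4643, -0.2054, 0.0667]
eef_rot: [0.135, 0.991, -0.0, 0.0]
ft_force: [-0.4, -1.0, 1.3]
gripper_width: 0.0605
grip_force: 66.4
time: 21.2
ee_pos: [0.4629, -0.2047, 0.1657]
eef_rot: [0.135, 0.991, 0.001, -0.002]
ft_force: [1.1, -1.2, 0.2]
gripper_width: 0.085
grip_force: 0.0
time: 21.7
ee_pos: [0.464, -0.2052, 0.2655]
eef_rot: [0.135, 0.991, 0.0, -0.0]
ft_force: [-0.2, 0.4, -1.1]
gripper_width: 0.0849
grip_force: 0.0
(432.0, 99.0) (array([0.4616, 0.0173]), 116.61534118652344, 83.51823425292969, np.float64(-0.13557247634822822))
(232.8823699951172, 261.5294189453125) (array([ 0.6088, -0.2762]), 116.77625274658203, 79.64823150634766, np.float64(-0.04545270295660053))
(255.70730590820312, 140.587890625) (array([ 0.4513, -0.1997]), 86.5444107055664, 57.885398864746094, np.float64(1.2195149926851938))
(np.float64(254.5743604512535), np.float64(173.01354036498157)) 32.299518438998945
(array([253.7646, 170.4433]), np.float64(30.14125993179881), 202) [[ 0.4618 -0.2051  0.1075]] [ 0.4636 -0.205   0.2648]
t=21.8 q1 -0.42 (-0.42) q6 -0.15 psi 1.300 dpsi -0.800
[-0.0002  0.2543 -0.0025  0.4   ]
[ 0.0989  0.2343 -0.0023  0.4   ]
```

View pics/w12.png

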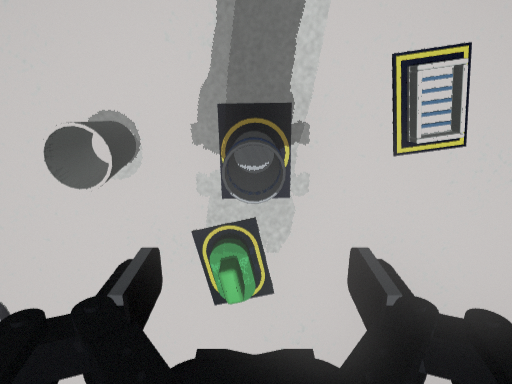

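Cup stands in the ring: rim centred near (254,171), ring visible around its foot. Massager (233,262) and saucer (437,98) sit inside their outlines; the tumbler is undisturbed.

```bash
python3 - <<'E'
from vis import *
t,s=Cam('top'),Cam('scene')
a=t.blobs((0,0,0),(179,255,45),200,(125,130,170,175))[0];b=s.blobs((0,0,0),(179,255,45),200,(335,210,380,255))[0]
print(t.plane(cen(a),.012),s.plane(cen(b),.012),tri(t,cen(a),s,cen(b)))
plan((.615,.29,.23),1.3)
E
```

```text
[[0.6174 0.2889 0.012 ]] [[0.6213 0.2882 0.012 ]] (array([0.6186, 0.2898, 0.0065]), np.float64(0.000700243035739502))
t=21.9 q1 -0.42 (-0.42) q6 -0.15 psi 1.300 dpsi -0.000
[-0.0069  0.2587  0.0174  0.    ]
[-0.0068  0.2587  0.0174  0.    ]
```

To row units: 0.2587 m is 5.174, 0.2 m is 4.

```bash
echo '[{"finger_gap": 0.06, "y": 1}, {"finger_gap": 0.06, "y": 2}, {"finger_gap": 0.06, "x": -0.14, "y": 3}, {"finger_gap": 0.06, "x": -0.14, "y": 4}, {"finger_gap": 0.06, "x": -0.14, "y": 5.174, "z": 0.2}]' | python3 -m jog
echo '[{"finger_gap": 0.06, "y": 1}, {"finger_gap": 0.06, "y": 2}, {"finger_gap": 0.06, "x": -0.14, "y": 3}, {"finger_gap": 0.06, "x": -0.14, "y": 4, "z": 0.4}, {"finger_gap": 0.06, "x": -0.14, "y": 5.174, "z": 0.5}]' | python3 -m jog
echo '[{"finger_gap": 0.06}, {"finger_gap": 0.06}]' | python3 -m jog
python3 - <<'E'
from vis import *
w=Cam('wrist','w13');o=ctrl.get_obs();k=w.k
def proj(P):
    q=np.linalg.inv(w.T)@np.r_[P,1];return (k['cx']+k['fx']*q[0]/-q[2],k['cy']-k['fy']*q[1]/-q[2]),-q[2]
p,d=proj((.6186,.2895,.01));print(o['ee_pos'],p,d)
x,y=map(int,p);roi=(x-60,y-60,x+60,y+60)
for b in w.blobs((0,0,0),(179,255,75),200,roi):print('dark',cen(b),cv2.minEnclosingCircle(b),w.plane(cv2.minEnclosingCircle(b)[0],.012))
lab=w.hsv[y-45:y+55:5,x-40:x+41:5,2];print(lab)
np.savez('w13.npz',T=w.T)
E
```

```text
time: 22.48
ee_pos: [0.5403, 0.0435, 0.2557]
eef_rot: [0.135, 0.991, -0.0, -0.0]
ft_force: [0.9, -0.2, 0.0]
gripper_width: 0.0601
grip_force: 0.0
time: 23.1
ee_pos: [0.6156, 0.2905, 0.2286]
eef_rot: [0.135, 0.991, -0.001, -0.002]
ft_force: [1.2, -0.0, 0.3]
gripper_width: 0.0599
grip_force: 0.0
time: 23.35
ee_pos: [0.6155, 0.2894, 0.23]
eef_rot: [0.135, 0.991, -0.001, -0.001]
ft_force: [-0.3, 0.1, 0.1]
gripper_width: 0.0601
grip_force: 0.0
[0.6157 0.2888 0.2308] (np.float64(255.41464361984583), np.float64(161.65521117814077)) 0.37054327560647415
dark (255.75001525878906, 160.25) ((255.64735412597656, 160.25460815429688), 28.736042022705078) [[0.6167 0.2903 0.012 ]]
[[121 120 119 121 122 118 121 122 122 118 119 124 123 121 122 122 126]
 [123 122 125 122 117 120 116 118 118 120 120 117 121 121 122 121 126]
 [101 116 119 117 121 122 120 115 118 122 123 126 121 120 123 117 124]
 [ 99 101 121 119 122 122 124 120 111 116 124 124 121 122 120 120 125]
 [100  99 118 119 118 110  42  42  42  41  40  67 125 119 123 118 119]
 [ 99  99  99 120  54  41  42  42  39  42  43  45  43 117 120 126 125]
 
[... 293 characters left out ...]
106  45  45  44  42  83  79  96  50  47  52  63 180 184 180]
 [173 167 171  44  44  46  43  82  79  81  46  48  65  63 179 183 182]
 [166 167 168 173  47  47  43  46  51  57  58  58  61  97 167 182 170]
 [171 166 173 169 137  48  49  61  57  55  55  58  70 163 171 164 168]
 [165 166 171 165 165 168  53  59  57  59  59 165 174 163 168 167 171]
 [164 170 170 173 175 172 167 167 170 172 168 175 173 169 174 169 176]
 [175 172 171 165 175 175 167 175 165 169 171 169 168 172 169 182 167]
 [174 165 176 173 169 168 162 170 174 165 176 172 165 173 174 176 183]
 [169 164 170 172 167 173 176 160 168 165 171 180 169 175 173 174 171]
 [176 170 173 167 170 172 169 174 170 171 169 166 167 171 169 165 166]]
```

```bash
echo '[{"finger_gap": 0.06, "z": 0.8}, {"finger_gap": 0.06, "z": 1.6}, {"finger_gap": 0.06, "z": 2}, {"finger_gap": 0.06, "z": 2}, {"finger_gap": 0.06, "z": 2}]' | python3 -m jog
python3 - <<'E'
from vis import *
w=Cam('wrist');o=ctrl.get_obs();k=w.k;g=np.load('w13.npz')
q=np.linalg.inv(w.T)@np.r_[.6167,.2903,.012,1];x,y=int(k['cx']+k['fx']*q[0]/-q[2]),int(k['cy']-k['fy']*q[1]/-q[2]);print(x,y)
roi=(x-80,y-80,x+80,y+80)
bs=w.blobs((0,0,0),(179,255,72),300,roi);b=bs[0];c=cv2.minEnclosingCircle(b);print('disc',c,cv2.contourArea(b),w.plane(c[0],.012))
v=Cam.__new__(Cam);v.T=g['T'];v.c=v.T[:3,3];v.k=k
print('tri disc',tri(v,(255.65,160.25),w,c[0]))
m=np.zeros(w.img.shape[:2],np.uint8);cv2.circle(m,tuple(map(int,c[0])),int(c[1]*.75),255,-1)
mm=((w.hsv[:,:,2]>76)&(m>0)).astype(np.uint8);n,l,st,ce=cv2.connectedComponentsWithStats(mm)
for i in range(1,n):
    if st[i,4]>30:print('knob',st[i],ce[i],w.plane(ce[i],.04))
print(o['ee_pos']);plan((*w.plane(c[0],.012)[0,:2],.02),1.3)
E
```

```text
time: 24.02
ee_pos: [0.6165, 0.2889, 0.1331]
eef_rot: [0.136, 0.991, 0.001, 0.001]
ft_force: [0.0, -0.3, 0.1]
gripper_width: 0.06
grip_force: 0.0
255 182
disc ((255.7671661376953, 183.23049926757812), 38.369171142578125) 4354.5 [[0.6171 0.2903 0.012 ]]
tri disc (array([0.6156, 0.2906, 0.017 ]), np.float64(5.408707253218296e-05))
knob [245 183  23  23 421] [256.0071 194.4014] [[0.6177 0.2901 0.04  ]]
[0.6168 0.2892 0.1334]
t=24.1 q1 0.44 (0.44) q6 0.71 psi 1.299 dpsi 0.001
[ 0.0003  0.0009  0.1134 -0.0009]
```

To row units: 0.116 m is 2.32, 0.112 m is 2.24.

```bash
echo '[{"finger_gap": 0.05, "y": 0.02, "z": 1}, {"finger_gap": 0.05, "y": 0.02, "z": 1.8}, {"finger_gap": 0.05, "y": 0.02, "z": 2.24}, {"finger_gap": 0.05, "y": 0.02, "z": 2.32}, {"finger_gap": 0.05, "y": 0.02, "z": 2.32}]' | python3 -m jog
echo '[{"finger_gap": 0.005}, {"finger_gap": 0.005}, {"finger_gap": 0.005}, {"finger_gap": 0.005}, {"finger_gap": 0.005}]' | python3 -m jog
echo '[{"finger_gap": 0.005, "z": -1}, {"finger_gap": 0.005, "z": -2}, {"finger_gap": 0.005, "z": -3}, {"finger_gap": 0.005, "z": -4}, {"finger_gap": 0.005, "z": -4}]' | python3 -m jog
python3 - <<'E'
from vis import *
w=Cam('wrist','w14')
plan((.463,-.205,.215),1.3)
E
```

```text
time: 24.7
ee_pos: [0.6171, 0.2908, 0.0168]
eef_rot: [0.135, 0.991, 0.001, 0.001]
ft_force: [0.2, 0.3, -0.1]
gripper_width: 0.0503
grip_force: 0.0
time: 25.32
ee_pos: [0.6173, 0.291, 0.0171]
eef_rot: [0.135, 0.991, 0.001, 0.001]
ft_force: [0.1, 0.2, 5.9]
gripper_width: 0.0178
grip_force: 58.6
time: 25.95
ee_pos: [0.6179, 0.2913, 0.2208]
eef_rot: [0.135, 0.991, 0.002, 0.004]
ft_force: [0.2, -0.0, -0.8]
gripper_width: 0.018
grip_force: 58.7
t=26.0 q1 0.44 (0.44) q6 0.71 psi 1.300 dpsi -0.000
[ 0.008  -0.2596  0.0006  0.    ]
[ 0.008  -0.2596  0.0006  0.    ]
```

View pics/w14.png

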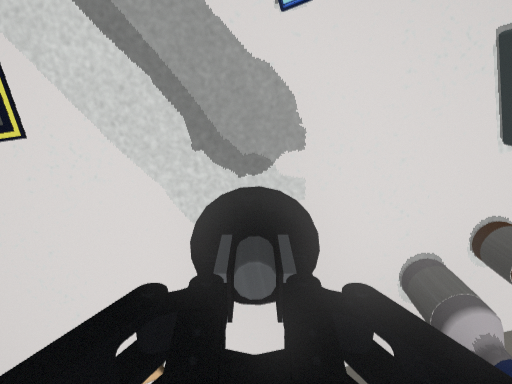

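Lid hangs level from its knob at (254,268), disc centred near (255,245), clear of everything.

```bash
echo '[{"finger_gap": 0.005, "y": -1}, {"finger_gap": 0.005, "y": -2}, {"finger_gap": 0.005, "x": 0.16, "y": -3}, {"finger_gap": 0.005, "x": 0.16, "y": -4}, {"finger_gap": 0.005, "x": 0.16, "y": -5.2}]' | python3 -m jog
echo '[{"finger_gap": 0.005, "y": -1}, {"finger_gap": 0.005, "y": -2}, {"finger_gap": 0.005, "x": 0.16, "y": -3}, {"finger_gap": 0.005, "x": 0.16, "y": -4}, {"finger_gap": 0.005, "x": 0.16, "y": -5.2}]' | python3 -m jog
echo '[{"finger_gap": 0.005, "z": 0.6}, {"finger_gap": 0.005, "z": 1.2}, {"finger_gap": 0.005, "z": 1.2}, {"finger_gap": 0.005, "z": 1.2}]' | python3 -m jog
python3 - <<'E'
from vis import *
plan((.4635,-.205,.117),1.3)
E
```

```text
time: 26.62
ee_pos: [0.5376, 0.0409, 0.2134]
eef_rot: [0.134, 0.991, -0.0, -0.001]
ft_force: [1.0, -0.5, -1.0]
gripper_width: 0.018
grip_force: 58.8
time: 27.25
ee_pos: [0.4604, -0.2071, 0.2137]
eef_rot: [0.134, 0.991, 0.0, -0.001]
ft_force: [0.2, -0.3, 0.0]
gripper_width: 0.0183
grip_force: 58.8
time: 27.75
ee_pos: [0.4617, -0.2061, 0.1555]
eef_rot: [0.135, 0.991, 0.0, -0.0]
ft_force: [0.5, 0.8, -0.7]
gripper_width: 0.018
grip_force: 58.8
t=27.8 q1 -0.42 (-0.42) q6 -0.15 psi 1.300 dpsi -0.000
[-0.0015  0.0015  0.0385  0.0003]
```

To row units: 0.033 m is 0.66, 0.03 m is 0.6.

```bash
echo '[{"finger_gap": 0.005, "x": -0.03, "y": 0.03, "z": 0.2}, {"finger_gap": 0.005, "x": -0.03, "y": 0.03, "z": 0.36}, {"finger_gap": 0.005, "x": -0.03, "y": 0.03, "z": 0.5}, {"finger_gap": 0.005, "x": -0.03, "y": 0.03, "z": 0.6}, {"finger_gap": 0.005, "x": -0.03, "y": 0.03, "z": 0.66}]' | python3 -m jog
echo '[{"finger_gap": 0.005, "z": 0.04}, {"finger_gap": 0.005, "z": 0.08}, {"finger_gap": 0.005, "z": 0.12}]' | python3 -m jog
```

```text
time: 28.38
ee_pos: [0.4635, -0.2052, 0.1219]
eef_rot: [0.135, 0.991, 0.0, -0.0]
ft_force: [-1.3, 0.4, -0.5]
gripper_width: 0.0179
grip_force: 58.8
time: 28.75
ee_pos: [0.4638, -0.2053, 0.1166]
eef_rot: [0.135, 0.991, -0.0, 0.0]
ft_force: [-1.4, 0.6, 12.9]
gripper_width: 0.0178
grip_force: 60.2
```

```bash
echo '[{"finger_gap": 0.005}, {"finger_gap": 0.05}, {"finger_gap": 0.05}, {"finger_gap": 0.05}, {"finger_gap": 0.05, "z": -0.8}]' | python3 -m jog
echo '[{"finger_gap": 0.05, "z": -1}, {"finger_gap": 0.05, "z": -2}, {"finger_gap": 0.05, "z": -2}, {"finger_gap": 0.05, "z": -2}]' | python3 -m jog
python3 - <<'E'
from vis import *
w=Cam('wrist','w15');k=w.k
def pr(c,P):
    q=np.linalg.inv(c.T)@np.r_[P,1];k=c.k;return np.array((k['cx']+k['fx']*q[0]/-q[2],k['cy']-k['fy']*q[1]/-q[2])),k['fx']/-q[2]
p,s=pr(w,(.4635,-.205,.1105));print('disc exp',p,.033*s)
x,y=map(int,p);
a=rim(w,p,.033*s,6);print(a,w.plane(a[0],.111))
t,sc=Cam('top'),Cam('scene')
for c in(t,sc):
    p,s=pr(c,(.4635,-.205,.111));x,y=map(int,p)
    a=rim(c,p,.033*s,4);print('disc',p,.033*s,a,c.plane(a[0],.111))
for n,c in(('w',w),('t',t),('s',sc)):
  for b in c.blobs((22,90,60),(35,255,255),100):print(n,rect(c.plane(b,.0025)))
  for b in c.blobs((45,60,20),(80,255,255),250)[:1]:print(n,'g',rect(c.plane(b,.02)))
for b in t.blobs((95,90,40),(125,255,255),400):print('blue',rect(t.plane(b,.0025)))
big=np.hstack([cv2.resize(w.img[60:330,100:400],(400,360)),cv2.resize(sc.img[120:250,110:300],(400,274))[:274] if 0 else cv2.resize(sc.img[120:300,100:300],(400,360))])
cv2.imwrite('pics/fin.png',big)
E
```

```text
time: 29.38
ee_pos: [0.4617, -0.2044, 0.1539]
eef_rot: [0.135, 0.991, 0.001, -0.003]
ft_force: [0.8, -0.5, 0.6]
gripper_width: 0.0501
grip_force: 0.0
time: 29.88
ee_pos: [0.4636, -0.2052, 0.2558]
eef_rot: [0.135, 0.991, 0.0, -0.0]
ft_force: [-1.0, -0.1, -0.8]
gripper_width: 0.05
grip_force: 0.0
disc exp [254.4381 175.7414] 35.79763099071302
(array([254.9537, 174.5273]), np.float64(36.56704260048439), 173) [[ 0.4624 -0.2042  0.111 ]]
disc [344.0799 199.7659] 13.980940077286759 (array([344.1879, 197.8088]), np.float64(14.55944425165671), 75) [[ 0.4681 -0.2055  0.111 ]]
disc [185.6453 151.4849] 11.704099399523228 (array([186.0042, 155.3732]), np.float64(12.422766820726391), 86) [[ 0.4768 -0.2013  0.111 ]]
w (array([0.4616, 0.0177]), 116.73065948486328, 82.9463119506836, np.float64(-0.13617887812843854))
w (array([ 0.6085, -0.2761]), 116.67790985107422, 79.8701400756836, np.float64(-0.04595430934791622))
w (array([ 0.4493, -0.1998]), 86.84892272949219, 55.163204193115234, np.float64(1.269547933242567))
w g (array([ 0.6122, -0.2774]), 100.46879577636719, 55.167686462402344, np.float64(-0.047300803595060614))
t (array([0.4621, 0.0174]), 115.58522033691406, 83.7005386352539, np.float64(-0.13213446853898958))
t (array([ 0.6195, -0.265 ]), 112.46881866455078, 77.73519897460938, np.float64(-0.7246841492351215))
t (array([ 0.458 , -0.1936]), 88.70389556884766, 61.8759765625, np.float64(0.5898110855681757))
t g (array([ 0.6108, -0.2775]), 93.18508911132812, 56.710628509521484, np.float64(-0.054111571766829236))
s (array([0.463 , 0.0169]), 115.83553314208984, 84.6635513305664, np.float64(-0.13016572670314908))
s (array([ 0.6165, -0.2684]), 109.88005065917969, 85.03311157226562, np.float64(-0.6940209784971394))
s g (array([ 0.6098, -0.2776]), 98.6220932006836, 56.890785217285156, np.float64(-0.012234961521987664))
blue (array([0.4078, 0.3727]), 148.81883239746094, 36.88970184326172, np.float64(0.07330258522042787))
```

```bash
python3 - <<'E'
from vis import *
w=Cam('wrist');a=rim(w,(254.7,175),36.3,4);print(a);np.savez('a.npz',T=w.T,p=a[0],r=a[1])
E
echo '[{"finger_gap": 0.05, "z": -0.8}, {"finger_gap": 0.05, "z": -1.6}, {"finger_gap": 0.05, "z": -2}, {"finger_gap": 0.05, "z": -2}, {"finger_gap": 0.05, "z": -2}]' | python3 -m jog
python3 - <<'E'
from vis import *
w=Cam('wrist');g=np.load('a.npz');k=w.k
q=np.linalg.inv(w.T)@np.r_[.4635,-.205,.1135,1];p=(k['cx']+k['fx']*q[0]/-q[2],k['cy']-k['fy']*q[1]/-q[2])
a=rim(w,p,k['fx']*.033/-q[2],4);print(p,k['fx']*.033/-q[2],a)
v=Cam.__new__(Cam);v.T=g['T'];v.c=v.T[:3,3];v.k=k
print(tri(v,g['p'],w,a[0]),ctrl.get_obs()['qvel'].max())
E
```

```text
(array([254.7871, 175.7242]), np.float64(36.67628492655208), 174)
time: 30.7
ee_pos: [0.4634, -0.2052, 0.3548]
eef_rot: [0.135, 0.991, 0.0, -0.001]
ft_force: [0.3, -0.7, -0.7]
gripper_width: 0.05
grip_force: 0.0
(np.float64(254.37865329220907), np.float64(155.5450348051292)) 27.3800448464906 (array([255.0053, 158.6241]), np.float64(29.44069034860624), 117)
(array([ 0.4889, -0.2112,  0.0074]), np.float64(0.00036853915334004116)) 0.005001142812125962
```

```bash
python3 -c "
from bench import ctrl
print(ctrl.job_done())"
```

```text
the job is handed in; nothing more can be done
None
```

I handed the job in after about 31 s of robot time: the saucer, massager and cup are in their outlines and the organizer and tumbler were never touched; the lid measured home when pressed (97 mm above the cup's underside, 13 N), but my last camera check of its height gave no usable reading.

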